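# Snap the retaining clip onto the swivel-tray post

### The arm

A 7-joint arm with a two-finger parallel gripper is mounted at the origin on the work surface. World frame = base frame: x ahead of the robot, y to its left, z up, the work surface at z = 0. Lengths are in m, angles in rad, forces in N, time in s.
With the tool pointing down it reaches from about 0.4 to 0.85 m from the base axis. Payload 10.4 kg.
Tool frame: the origin (TCP) lies at the very end of the fingers, on their centre line; the grasp point (between the pads) lies 19 mm behind it; z points along the fingers, y is the direction in which the jaws open and shut (so a half turn about z gives the same grasp; the last joint's range is limited). The gripper opens to 87 mm and grips with 3 to 60 N. Pads are 19 mm wide; open, the fingers measure 117 mm over their backs; the gripper's body (75 mm by 190 mm) begins 51 mm behind the grasp point.
Start: joints at [1.266, 0.332, -0.065, 1.46, 0.022, 1.35, -0.088], TCP at [0.174, -0.6, 0.188] pointing down, gripper open.
Joint ranges: [-2.6, 2.6], [-0.5, 2.12], [-1.47, 1.34], [0.16, 2.42], [-1.27, 4.41], [0.06, 2.06], [-2.6, 2.6]. Speed limits (rad/s): [2.22, 2.22, 2.79, 2.79, 3.14, 3.14, 3.14].

### API

Orientations are given as a unit quaternion [x, y, z, w].
In Python, from bench import read_state, imaging, r gives the robot as it stands. The module is installed in compiled form; this text tells all that it offers.
- The arm moves only by the tool move_arm, never from a script. Its argument "series" is a list of rows, each a list of 4 numbers: the shift along the tool's x, y, z in m, then the turn about the tool's z in rad. In form: [[x, y, z, roll], ...]. A call has 1 to 20 rows; each row is the pose to reach, as a shift and turn from the pose commanded when the call began, along the tool's axes at that moment; what a row does not reach only later rows make up. A row lasts 1/10 s, in which the tool goes at most 50 mm and 8.59 degrees, less where a joint would pass 70% of its speed; a pose out of reach is approached as far as the arm can. A call with a gripper value outside its range is refused whole. "claw" is the gripper's target within -1 to 1 (fully open at 1, half-way at 0, shut at -1), set as the call begins (left out, the last holds). The fingers move at their own pace and stop on an object; "newtons" is the grip in N (left out, the last holds). Time passes only in rows, so rows that repeat a pose let the fingers close. It gives the time, the measured TCP pose, the force and the opening at its end, in the units of the state.
- read_state(): the state, without advancing time (a new reading comes with each control period).
- imaging.camera(name): name is "side" or "top" or "wrist"; returns (picture, depth): 384x512x3 uint8, red, green, blue; 384x512 float32, m along the optical axis (not along the pixel's ray), 0 where there is no reading.
- imaging.get_calibration(name): a dict with "camera_matrix" (3x3 intrinsics, pixels), "k1" (the pictures are not rectified: a ray, as slopes to the right and down, at radius r is drawn at 1 + k1 r^2 times it, then the intrinsics apply), "R" (3x3) and "t" (3): a world point X has camera coordinates R X + t. Camera axes: x right, y down, z forward; pixel columns grow to the right and rows downward; lengths in m; the calibration is good to about 2 mm. A picture is of the moment at which its call begins: read the wrist's pose just before it. get_calibration takes no time and is no camera call; for the wrist camera it gives the pose at the moment of the call.
- r.close_job(): hands the job in, once; it reports no verdict.
The state is a dict: "time": time; "joint_positions": joint angles; "joint_vel": joint speeds; "joint_torque": joint torques, N m; "ee_pos": TCP position; "eef_rot": TCP orientation; "ft_force": force on the tool from outside, world axes, zero at the start; "torque": the same for the moment, N m; "width": finger opening in m.
Only numpy, scipy, OpenCV 4.12 (cv2) and the standard library are available. Lean on these libraries where they do the work, as an engineer would, in place of code of your own. Each camera call takes 0.05 s, during which the arm holds its last target.

### The job

The swivel tray on the changing top needs locking on its post: press the tray's grey bush down until it sits fully home on the shoulder and the groove in the steel spindle shows above it, then push the orange clip sideways into that groove until it snaps fully home. Feel your way and press gently, never leaning on the post or the bush much harder than it takes. Leave the clip lying flat in the groove and let go, and leave the baby bottle, cream jar, pacifier and rattle alone.

Things in the scene. Friction and masses are not known exactly. Their poses are not given: they have to be found in the camera images.
- post: Steel post fixed to the changing top, carrying bush and tray. Origin: on its axis at the changing top's surface, z up. Flange 84 mm across; in it a telescopic column 30 mm across, clamped at some height: its shoulder is 28 to 64 mm above the changing top. That height is not measured: see it or feel for it. Post, column, bush and tray together bear 30 N; more counts as forcing.
- spindle (a point): Point on the post's axis 74 mm above the changing top, where the groove lies at mid setting; fixed, z up. True heights: above the shoulder a spindle 20 mm across; 28 to 36 mm above the shoulder the clip groove, 8 mm high, core 15 mm across, open to any side; then a head 20 mm across, 9 mm high, and a taper to 13 mm across, 6 mm high (top 51 mm above the shoulder).
- bush (a joint): Height in m of the grey flanged bush above its seat on the shoulder: 0 = fully down, at most 0.018. A snug slide on the spindle: it stays where it is and takes about 9 N straight down to move, until it stops hard. It starts 9 to 16 mm too high and covers the groove; fully down, its flat top (28 mm above its foot) is level with the groove's lower edge.
- tray (a joint): Swivel angle in rad of the sage-green tray about the post's axis; 0 = its arm points along the post's own x axis, positive turns left. It turns easily and need not be touched. Dish 148 mm across, its centre 132 mm from the axis, its rim 7 mm below the bush's top. The bush's flange, the place to press, is a flat ring of 26 mm outer radius with the head (10 mm radius) rising through it.
- clip: Orange plastic retaining clip, 32 g, lying flat, tab up. Origin: centre of its bore, at its underside; +x points out of its open mouth (the way to push it), z up. C-shaped part 6 mm thick, bore 15.6 mm, 27 mm across its sprung jaws. At its back an upright thumb tab: 22 mm long (x from -52 to -30 mm), 10 mm thick (y from -5 to 5 mm), 30 mm high from the underside.
- clip_mouth (a point): Middle of the clip's mouth, 12 mm ahead (+x) of its origin; the flared mouth is 23 mm wide, narrowing to 12 mm. The jaws meet the core when the origin is 10 mm short of the axis; the push peaks at about 11 N (9 mm short), falls, and from 6 mm short the jaws draw it home, where its back meets a hard stop. 2 mm off to one side adds some 20 N of side load.
- clip_tab (a point): Grip point in the middle of the clip's thumb tab: 41 mm behind the clip's origin (x = -41 mm), 20 mm above its underside. Grip across the 10 mm thickness, along the clip's y axis.
- jar: Bystander: closed cream jar with twist cap, 64 mm across, 52 mm high; origin: centre of its underside.
- bottle: Bystander: glass baby bottle with teat, 60 mm across, 159 mm high; origin: centre of its underside.
- pacifier: Bystander: red silicone pacifier, 44 mm across, 42 mm high, lying on its ring with the teat up; origin: centre of its underside.
- rattle: Bystander: wooden rattle lying flat, 159 mm long, 60 mm across its ring, 16 mm high; origin: centre of its ring's underside, the handle runs 129 mm to its -x side.
There are look-alikes about, which are no part of the job. Of the things that look like the clip, the largest one is meant.

How it is judged:
By the outcome, as a careful person would: the job done as asked, in the order asked, and still so for the second after the job is handed in, with the robot touching nothing.
It also fails if it takes over 48 s, if anything falls off the work surface, if the arm or the gripper's body presses on something with over 40 N, if the wrist force passes 120 N, or if a joint passes its speed limit or range.

## Working session

There is one attempt and no reset: what is moved stays moved. The work goes in short steps, Python scripts to look and compute and a tool call to move; the robot and the scene stay as the last step left them, time stands still between calls to the robot, and variables do not carry over. Pictures are saved under pics/ and viewed, and the job is handed in when it is done.

Besides the shell and the picture viewer there is one more tool, called after "Request:" in YAML: its name, and indented under it one key for each argument. move_arm: Moves the arm, as the interface text tells. Its arguments: {"type":"object","properties":{"series":{"type":"array","items":{"type":"array","items":{"type":"number"}}},"claw":{"type":"number"},"newtons":{"type":"number"}},"required":["series"]}

```bash
mkdir -p pics
cat > h.py <<'E'
import numpy as np, cv2
from bench import read_state, imaging, r
def snap(name,fn):
    c=imaging.get_calibration(name); p,d=imaging.camera(name)
    cv2.imwrite('pics/'+fn+'.png',p[:,:,::-1]); np.savez('pics/'+fn+'.npz',p=p,d=d,K=c['camera_matrix'],k1=c['k1'],R=c['R'],t=c['t'])
def load(fn): return np.load('pics/'+fn+'.npz')
def pt(s,u,v,d=None):
    K=s['K'];k=float(s['k1'])
    x,y=cv2.undistortPoints(np.array([[[u,v]]],float),K,np.array([k,0,0,0,0.]))[0,0]
    if d is None: d=float(s['d'][int(round(v)),int(round(u))])
    return s['R'].T@(np.array([x*d,y*d,d])-s['t'])
def ptz(s,u,v,z):
    a=pt(s,u,v,1.0); o=-s['R'].T@s['t']; return o+(a-o)*(z-o[2])/(a[2]-o[2])
def proj(s,X):
    c=s['R']@np.array(X)+s['t']; x,y=c[:2]/c[2]; f=1+float(s['k1'])*(x*x+y*y)
    return (s['K']@np.array([x*f,y*f,1]))[:2]
def crop(fn,out,x0,y0,w,h,k):
    im=cv2.imread('pics/'+fn+'.png')[y0:y0+h,x0:x0+w]; cv2.imwrite('pics/'+out+'.png',cv2.resize(im,None,fx=k,fy=k,interpolation=cv2.INTER_CUBIC))
E
python3 - <<'E'
from h import *
print(read_state())
for n in ['side','top','wrist']:
    snap(n,n+'0'); c=load(n+'0'); print(n,c['K'],c['k1'],c['R'],c['t'])
E
```

```text
{'time': 0.0, 'joint_positions': array([ 1.26639814,  0.33291362, -0.0646818 ,  1.46095148,  0.02162044,
        1.34984777, -0.08847256]), 'joint_vel': array([ 1.43656333e-03,  9.19166133e-04,  1.50537897e-03, -2.79276139e-04,
        7.13202592e-06, -1.35914463e-03, -4.40135083e-04]), 'joint_torque': array([ 9.29881111e-06, -6.23253679e+01,  2.46242451e-02, -3.89898491e+01,
       -6.12919056e-02,  3.97297984e-02,  1.58205298e-04]), 'ee_pos': array([ 0.17365912, -0.59994709,  0.18682299]), 'eef_rot': array([ 9.90087359e-01,  1.40451109e-01, -1.43989773e-04, -6.97404745e-04]), 'ft_force': array([ 0.19926424,  0.46782828, -0.39292852]), 'torque': array([0.02272862, 0.06885619, 0.01420555]), 'width': 0.0868827029032909}
side [[417.44161762   0.         248.79655985]
 [  0.         417.44161762 191.43863401]
 [  0.           0.           1.        ]] -0.11037343435023798 [[ 0.97838078 -0.20680091 -0.00210425]
 [-0.12336596 -0.57542109 -0.80849948]
 [ 0.1659876   0.79127995 -0.58849313]] [-0.53599536  0.1396745   0.97363952]
top [[374.24082251   0.         260.02285626]
 [  0.         374.24082251 189.4874954 ]
 [  0.           0.           1.        ]] -0.058260703332895986 [[ 0.01237245 -0.99970837 -0.02073885]
 [-0.99731901 -0.01084159 -0.07236879]
 [ 0.07212285  0.02157863 -0.9971623 ]] [-0.00440435  0.55777232  0.90262812]
wrist [[313.21793605   0.         251.45422663]
 [  0.         313.21793605 196.54938199]
 [  0.           0.           1.        ]] -0.08826210333062895 [[ 0.27793675 -0.96059793 -0.00166767]
 [-0.92303986 -0.2675497   0.27643186]
 [-0.26598606 -0.07529124 -0.96103207]] [-0.62432162 -0.03376144  0.39109592]
```

View pics/side0.png

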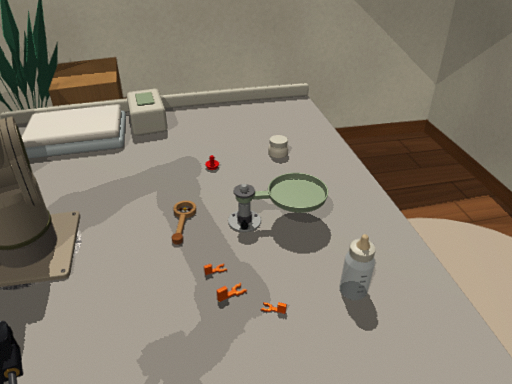

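View pics/top0.png

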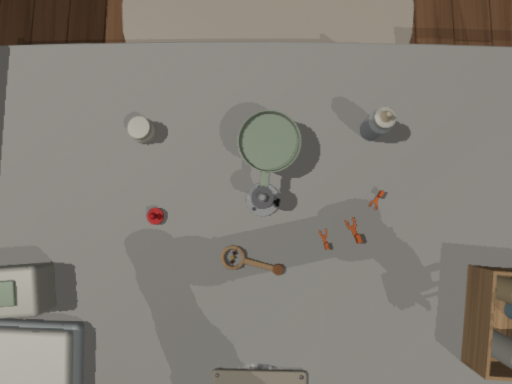

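View pics/wrist0.png

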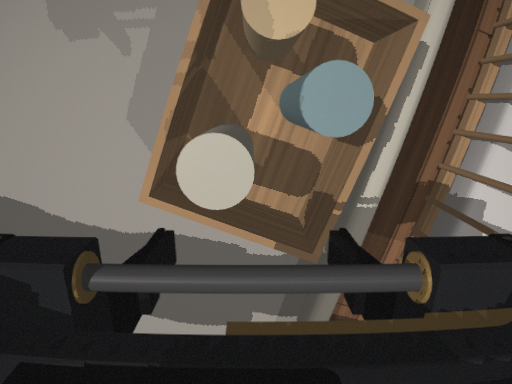

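The side view shows the bush head near (244,190), the tray at (298,193) and three orange clips. The largest clip is near (231,293), which is (354,230) in the top view. I'll enlarge both areas.

Run:
```python
from h import *
crop('top0','c1',300,180,100,75,8)
crop('top0','c2',225,100,100,130,5)
crop('side0','c3',190,170,150,130,5)
s=load('top0')
for u,v in [(354,230),(263,198),(263,205),(325,240),(377,200),(384,118),(270,142),(140,128),(232,257),(278,269)]:
    print(u,v,pt(s,u,v).round(4))
```

```text
354 230 [ 0.4606 -0.232   0.0067]
263 198 [ 0.5323 -0.0067  0.1113]
263 205 [ 0.5172 -0.0067  0.098 ]
325 240 [ 0.4349 -0.1607  0.0025]
377 200 [ 0.5358 -0.2909  0.0033]
384 118 [ 0.7084 -0.269   0.1392]
270 142 [ 0.6649 -0.0211  0.0782]
140 128 [0.704  0.2983 0.0476]
232 257 [0.3907 0.0693 0.0112]
278 269 [ 0.3637 -0.0442  0.0158]
```

View pics/c1.png

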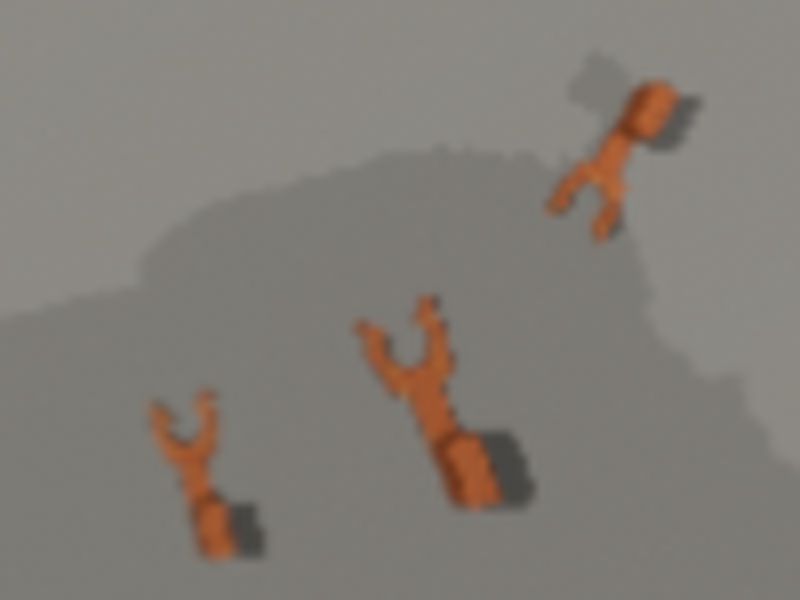

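View pics/c2.png

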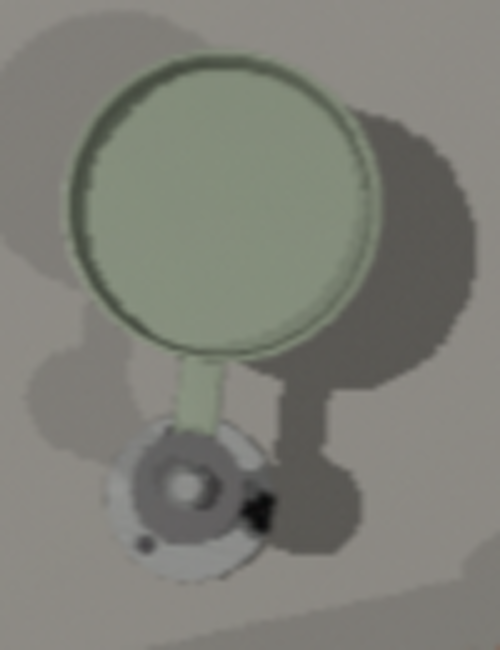

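View pics/c3.png

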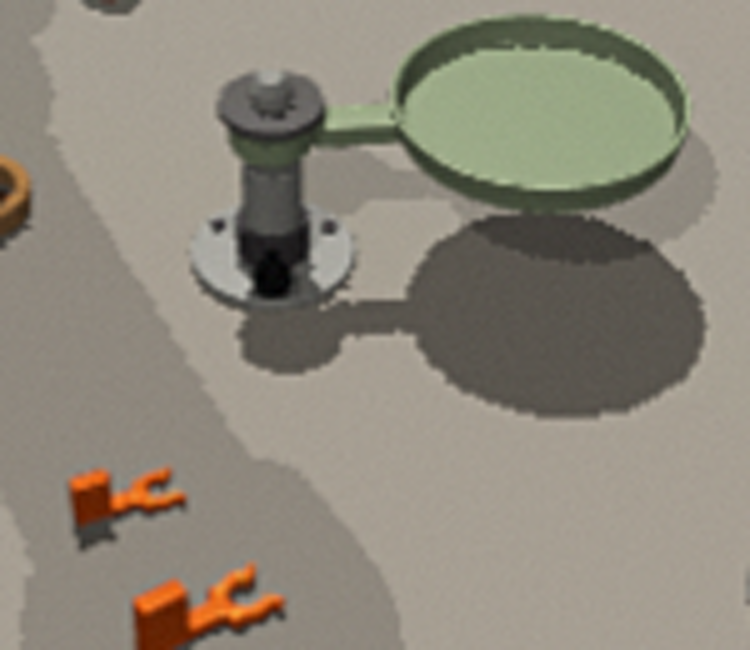

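```bash
cat >> h.py <<'E'
from scipy.spatial.transform import Rotation as Ro
def fit(P):
    from scipy.optimize import least_squares
    return least_squares(lambda q: np.hypot(P[:,0]-q[0],P[:,1]-q[1])-q[2],[P[:,0].mean(),P[:,1].mean(),.02],loss='soft_l1',f_scale=.001).x
def cloud(s):
    d=s['d'];v,u=np.nonzero(d>0);K=s['K']
    xy=cv2.undistortPoints(np.stack([u,v],1).astype(float)[:,None],K,np.array([float(s['k1']),0,0,0,0.]))[:,0]
    D=d[v,u][:,None]; P=(np.hstack([xy,np.ones((len(u),1))])*D-s['t'])@s['R']
    return P,u,v
def to(target,yaw=None,st=None):
    "shift in tool axes + roll to world target"
    st=st or read_state(); R=Ro.from_quat(st['eef_rot']).as_matrix()
    sh=R.T@(np.array(target)-st['ee_pos']); y0=np.arctan2(R[1,0],R[0,0])
    return sh.round(4), (None if yaw is None else round(-(yaw-y0),4)), 'yaw0',round(y0,4)
E
python3 - <<'E'
from h import *
st=read_state()
R=Ro.from_quat(st['eef_rot']).as_matrix()
w=load('wrist0'); c=-w['R'].T@w['t']
print('cam in tool',R.T@(c-st['ee_pos']),'dir',R.T@w['R'][2], 'Rct', (w['R']@R).round(3).tolist())
s=load('top0');P,u,v=cloud(s)
c=np.array([.53,-.007]);rr=np.hypot(*(P[:,:2]-c).T)
m=rr<.045
h,e=np.histogram(P[m,2],bins=np.arange(-.01,.125,.003))
print([(round(a,3),int(b)) for a,b in zip(e,h) if b])
m=(rr<.007);print('head',np.sort(P[m,2])[-12:].round(4))
m=(rr>.016)&(rr<.022)&(P[:,2]>.08);print('ring z',np.median(P[m,2]),P[m,2].std(),m.sum())
m=(rr<.045)&(P[:,2]>.09)&(P[:,2]<.105);print('centroid',P[m].mean(0), P[m].min(0),P[m].max(0))
# table
m=(np.hypot(*(P[:,:2]-[.5,-.1]).T)<.03);print('table',np.median(P[m,2]))
im=s['p'].astype(int)
m=(im[:,:,0]-im[:,:,2]>70)&(im[:,:,0]-im[:,:,1]>60)
o=m[v,u]&(np.hypot(*(P[:,:2]-[.465,-.237]).T)<.05)
print(o.sum()); 
for a in [(353,230)]: pass
t=o&(P[:,2]>.02);print('tab',P[t].mean(0),t.sum(),np.median(P[t,2]))
f=o&(P[:,2]<.012);Q=P[f];print(Q.mean(0))
w_,V=np.linalg.eigh(np.cov(P[o][:,:2].T));print('yaw',np.degrees(np.arctan2(*V[::-1,1])))
E
```

```text
cam in tool [ 7.55455113e-02  9.75707738e-05 -1.97088280e-01] dir [-2.76385427e-01 -6.79609997e-04  9.61046634e-01] Rct [[-0.0, 1.0, 0.001], [-0.961, -0.0, -0.276], [-0.276, -0.001, 0.961]]
[(np.float64(-0.007), 2), (np.float64(-0.004), 65), (np.float64(-0.001), 89), (np.float64(0.002), 175), (np.float64(0.005), 182), (np.float64(0.008), 21), (np.float64(0.014), 3), (np.float64(0.017), 8), (np.float64(0.02), 10), (np.float64(0.023), 12), (np.float64(0.026), 8), (np.float64(0.08), 2), (np.float64(0.083), 31), (np.float64(0.086), 17), (np.float64(0.092), 11), (np.float64(0.095), 203), (np.float64(0.098), 127), (np.float64(0.101), 6), (np.float64(0.104), 11), (np.float64(0.107), 20), (np.float64(0.11), 24), (np.float64(0.113), 6)]
head [0.1113 0.1114 0.1116 0.1117 0.1119 0.1121 0.1125 0.1126 0.1134 0.1136
 0.1141 0.1144]
ring z 0.09785105773804229 0.0014093999996738385 130
centroid [ 0.53498365 -0.00529983  0.09755255] [ 0.51038098 -0.02913176  0.0933929 ] [0.56033501 0.02064046 0.10433791]
table -0.0008379686044909624
91
tab [ 0.4409991  -0.23757356  0.02874207] 35 0.028688391177004658
[ 0.46767677 -0.22819817  0.00514753]
yaw -160.44702866184662
```

Run:
```python
from h import *
print(to([.425,-.244,.15],.4))
```

```text
(array([ 0.3404, -0.2721,  0.0373]), np.float64(-0.1181), 'yaw0', np.float64(0.2819))
```

Request:
move_arm:
  series:
    - [0.03,-0.024,0,-0.01]
    - [0.06,-0.048,0,-0.02]
    - [0.09,-0.072,0,-0.03]
    - [0.12,-0.096,0,-0.04]
    - [0.15,-0.12,0,-0.05]
    - [0.18,-0.144,0,-0.06]
    - [0.21,-0.168,0,-0.07]
    - [0.24,-0.192,0,-0.08]
    - [0.27,-0.216,0.01,-0.09]
    - [0.3,-0.24,0.02,-0.1]
    - [0.325,-0.26,0.03,-0.11]
    - [0.34,-0.272,0.037,-0.118]
    - [0.34,-0.272,0.037,-0.118]
    - [0.34,-0.272,0.037,-0.118]
  claw: 1

```text
time: 1.55
ee_pos: [0.4245, -0.2447, 0.1505]
eef_rot: [0.98, 0.199, -0.0, -0.0]
ft_force: [-0.4, -0.5, 0.0]
width: 0.0872
```

Run:
```python
from h import *
st=read_state();print(st['time'],st['ee_pos'],st['joint_vel'].round(3),st['ft_force'])
snap('wrist','w1'); print(to([.50,-.012,.20],.0))
```

```text
1.55 [ 0.42447385 -0.24473986  0.1505371 ] [ 0.015 -0.005  0.019 -0.007  0.002  0.003  0.001] [-0.35094384 -0.54624069  0.01108751]
(array([ 0.1604, -0.1857, -0.0494]), np.float64(0.3987), 'yaw0', np.float64(0.3987))
```

View pics/w1.png

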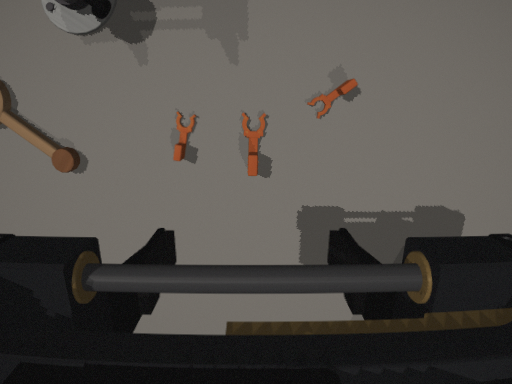

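Run:
```python
from h import *
crop('w1','c4',225,100,60,80,8)
s=load('w1');P,u,v=cloud(s)
im=s['p'].astype(int)
m=(im[:,:,0]-im[:,:,2]>60)
o=m[v,u]&(u>230)&(u<280)
z=P[o];print(o.sum(),z[:,2].min(),z[:,2].max())
t=z[z[:,2]>.024];print('tab top',t.mean(0),len(t),np.median(t[:,2]))
w_,V=np.linalg.eigh(np.cov(z[:,:2].T));print(np.degrees(np.arctan2(*V[::-1,1])))
```

```text
612 -0.0005575817084433516 0.03129455465096662
tab top [ 0.441433   -0.23835594  0.02996056] 199 0.030036261517416514
-158.35417265320316
```

View pics/c4.png

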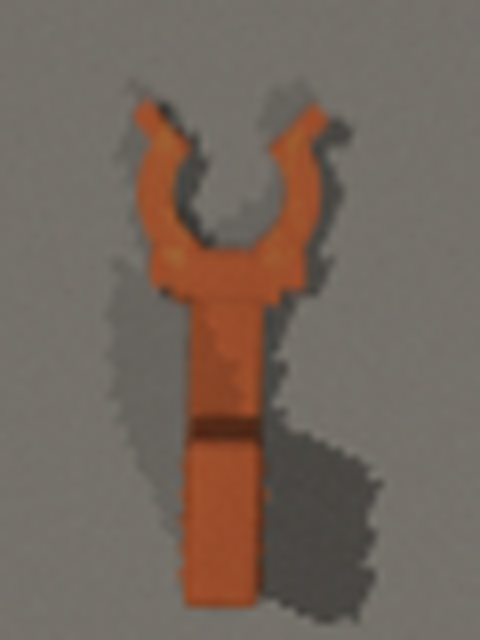

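Run:
```python
from h import *
s=load('w1')
f=lambda x,y,z: ptz(s,225+(x+.5)/8-.5,100+(y+.5)/8-.5,z)
a=f(223.5,440,.03);b=f(223.5,605,.03);c=f(229,195,.006)
print(a,b,(a+b)/2,c,np.linalg.norm(a-b),np.degrees(np.arctan2(*(c-(a+b)/2)[1::-1])),np.linalg.norm((c-(a+b)/2)[:2]))
l=f(185,522,.03);rr=f(262,522,.03);print(np.linalg.norm(l-rr),np.degrees(np.arctan2(*(a-b)[1::-1])))
```

```text
[ 0.45121998 -0.23450872  0.03      ] [ 0.43146703 -0.24287946  0.03      ] [ 0.4413435  -0.23869409  0.03      ] [ 0.47859552 -0.22377833  0.006     ] 0.02145339844386588 21.8212368533492 0.04012720935523553
0.009880979183272803 22.965847129923848
```

Request:
move_arm:
  series:
    - [0.02,-0.023,-0.03,0.04]
    - [0.04,-0.046,-0.05,0.08]
    - [0.06,-0.069,-0.05,0.12]
    - [0.08,-0.092,-0.05,0.16]
    - [0.1,-0.115,-0.05,0.2]
    - [0.12,-0.138,-0.05,0.25]
    - [0.14,-0.161,-0.05,0.3]
    - [0.155,-0.18,-0.05,0.36]
    - [0.16,-0.186,-0.05,0.399]
    - [0.16,-0.186,-0.05,0.399]
    - [0.16,-0.186,-0.05,0.399]
  claw: -0.33

```text
time: 2.7
ee_pos: [0.4997, -0.0125, 0.2008]
eef_rot: [1.0, 0.0, 0.0, 0.0]
ft_force: [-0.0, -0.6, -0.6]
width: 0.029
```

Run:
```python
from h import *
st=read_state();print(st['time'],st['ee_pos'],st['width'],st['ft_force'])
snap('wrist','w2')
```

```text
2.7 [ 0.49972254 -0.0124884   0.20076352] 0.02901267491629916 [-0.00640104 -0.64600026 -0.583163  ]
```

View pics/w2.png

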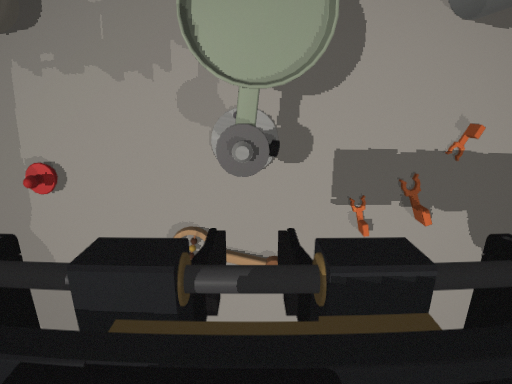

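Run:
```python
from h import *
crop('w2','c5',190,85,110,100,7)
for fn in ['w2','top0']:
    s=load(fn);P,u,v=cloud(s)
    c=np.array([.533,-.006])
    for _ in range(3):
        rr=np.hypot(*(P[:,:2]-c).T)
        ring=(rr<.035)&(P[:,2]>.092)&(P[:,2]<.1035)
        # boundary: per angle outermost
        Q=P[ring]; a=np.arctan2(Q[:,1]-c[1],Q[:,0]-c[0]); b=np.floor(a/(np.pi/18)); r0=np.hypot(*(Q[:,:2]-c).T)
        E=np.array([Q[b==k][np.argmax(r0[b==k])] for k in np.unique(b)])
        q=fit(E); c=q[:2]
    rr=np.hypot(*(P[:,:2]-c).T)
    rz=(rr>.017)&(rr<.022)&(P[:,2]>.08)
    print(fn,'ring',q,'z',np.median(P[rz,2]),'head z',np.percentile(P[(rr<.005),2],[20,50,80]), 'head c',P[(rr<.012)&(P[:,2]>P[(rr<.005),2].max()-.004)].mean(0))
```

```text
w2 ring [ 0.53528401 -0.00376214  0.02570811] z 0.3332343213462751 head z [0.1133997  0.32067459 0.32222148] head c [ 0.52755965 -0.00288003  0.33624338]
top0 ring [ 0.53511125 -0.00519567  0.02499528] z 0.09768262777191258 head z [0.1110434  0.1117209  0.11227662] head c [ 0.53458855 -0.00520993  0.11200373]
```

View pics/c5.png

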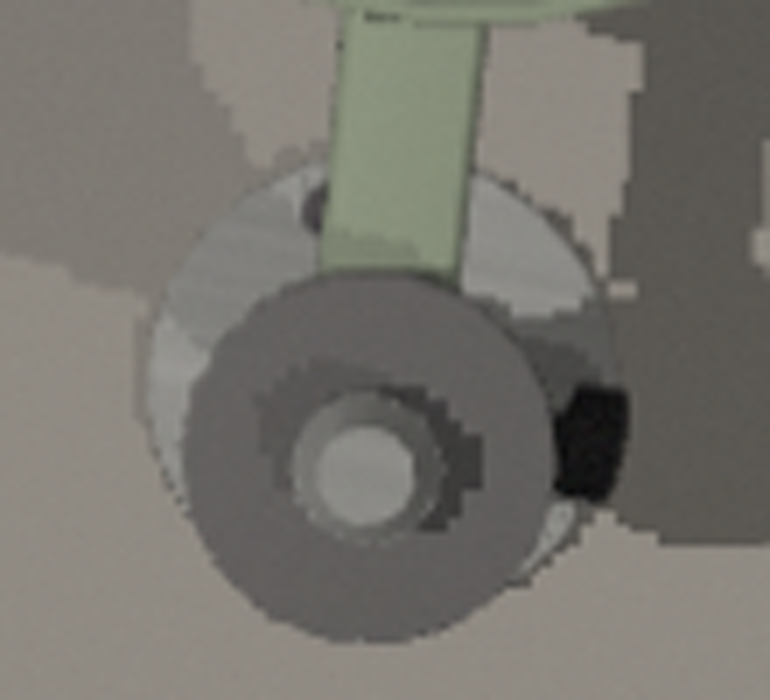

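Run:
```python
from h import *
s=load('w2')
f=lambda x,y,z: ptz(s,190+(x+.5)/7-.5,85+(y+.5)/7-.5,z)
print(f(367,475,.1117),f(371,454,.0980))
print([f(*q,.098) for q in [(185,454),(557,454),(371,265),(371,643)]])
s=load('w2');P,u,v=cloud(s)
m=(np.hypot(*(P[:,:2]-[.535,-.004]).T)<.005)&(P[:,2]<.2);print(np.percentile(P[m,2],[10,50,90]))
rr=np.hypot(*(P[:,:2]-[.535,-.004]).T)
m=(rr>.016)&(rr<.023)&(P[:,2]<.2)&(P[:,2]>.08);print(np.percentile(P[m,2],[10,50,90]))
m=(rr>.06)&(rr<.1)&(P[:,2]<.02);print(np.percentile(P[m,2],[10,50,90]))
print(to([.535,-.0045,.13],0))
```

```text
[ 0.53499456 -0.00390224  0.1117    ] [ 0.53594702 -0.00405779  0.098     ]
[array([0.53599518, 0.02140868, 0.098     ]), array([ 0.53595676, -0.02949308,  0.098     ]), array([ 0.56132235, -0.00423179,  0.098     ]), array([ 0.50951311, -0.00386486,  0.098     ])]
[0.11122205 0.11204975 0.11305614]
[0.09736148 0.09831162 0.09921686]
[-0.00091334  0.00011733  0.0011358 ]
(array([ 0.0353, -0.0081,  0.0707]), np.float64(-0.0003), 'yaw0', np.float64(-0.0003))
```

Request:
move_arm:
  series:
    - [0.018,-0.004,0.02,0]
    - [0.0355,-0.008,0.04,0]
    - [0.0355,-0.008,0.06,0]
    - [0.0355,-0.008,0.08,0]
    - [0.0355,-0.008,0.094,0]
    - [0.0355,-0.008,0.096,0]
    - [0.0355,-0.008,0.096,0]

```text
time: 3.45
ee_pos: [0.5353, -0.0035, 0.1049]
eef_rot: [1.0, 0.0, 0.0, 0.0]
ft_force: [0.5, 0.2, 1.0]
width: 0.0295
```

Request:
move_arm:
  series:
    - [0,0,0.002,0]
    - [0,0,0.004,0]
    - [0,0,0.005,0]
    - [0,0,0.006,0]
    - [0,0,0.007,0]
    - [0,0,0.007,0]

```text
time: 4.05
ee_pos: [0.5352, -0.0029, 0.0975]
eef_rot: [1.0, 0.0, -0.0, 0.0]
ft_force: [-0.1, -0.3, 0.4]
width: 0.029
```

Request:
move_arm:
  series:
    - [0,0,0.001,0]
    - [0,0,0.002,0]
    - [0,0,0.002,0]

```text
time: 4.35
ee_pos: [0.5351, -0.0029, 0.0954]
eef_rot: [1.0, 0.0, -0.0, 0.0]
ft_force: [0.1, 0.5, 0.3]
width: 0.0291
```

Request:
move_arm:
  series:
    - [0,0,0.001,0]
    - [0,0,0.001,0]

```text
time: 4.55
ee_pos: [0.5352, -0.0029, 0.0945]
eef_rot: [1.0, 0.0, -0.0, 0.0]
ft_force: [-0.4, 0.9, -0.8]
width: 0.0291
```

Run:
```python
from h import *
st=read_state();print(st['time'],st['ee_pos'],st['width'],st['ft_force'])
snap('wrist','w3');snap('side','s3');crop('s3','c6',190,130,120,110,6)
```

```text
4.55 [ 0.53519794 -0.0029162   0.0945168 ] 0.02911299626153493 [-0.44753776  0.89207505 -0.77912751]
```

View pics/w3.png

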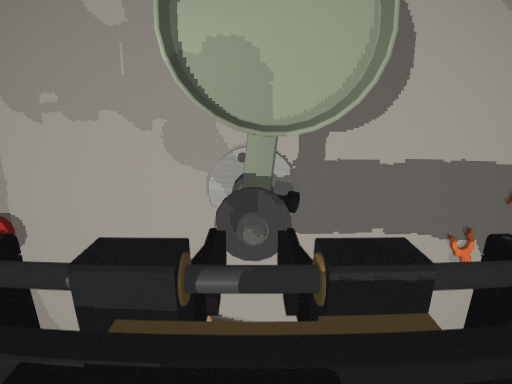

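View pics/c6.png

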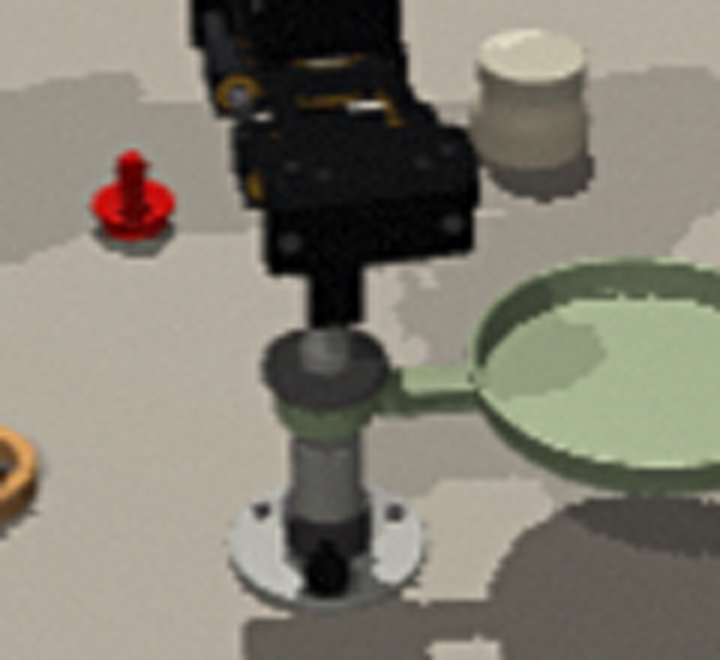

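Run:
```python
from h import *
s=load('w3')
crop('w3','c7',180,170,150,120,5)
for u,v in [(212,240),(216,236),(290,240),(296,250),(215,260),(252,232),(252,205),(228,225),(275,225),(240,240)]: print(u,v,s['d'][v,u],pt(s,u,v).round(4))
s=load('s3')
for u,v in [(246,175),(246,180),(246,183),(240,178),(244,188),(236,195),(246,170),(240,165),(260,165),(245,198)]: print(u,v,pt(s,u,v).round(4))
```

```text
212 240 0.15758437 [0.5461 0.0169 0.1464]
216 236 0.16692723 [0.5444 0.0159 0.1371]
290 240 0.15809566 [ 0.546  -0.0225  0.1459]
296 250 0.14757921 [ 0.5457 -0.0241  0.1569]
215 260 0.14088836 [0.5443 0.0135 0.1643]
252 232 0.19234502 [ 0.5367 -0.0033  0.1129]
252 205 0.20352483 [ 0.5493 -0.0034  0.0977]
228 225 0.2065376 [0.5356 0.0125 0.0984]
275 225 0.20613928 [ 0.5358 -0.0185  0.0988]
240 240 0.20989442 [0.5247 0.0047 0.0981]
246 175 [ 0.5364 -0.0247  0.1549]
246 180 [ 0.5368 -0.0223  0.1394]
246 183 [ 0.5365 -0.0238  0.132 ]
240 178 [ 5.619e-01  1.908e-01 -3.000e-04]
244 188 [ 0.534  -0.0115  0.1095]
236 195 [ 0.5134 -0.0175  0.0965]
246 170 [ 0.5238 -0.0876  0.2103]
240 165 [ 0.5102 -0.0938  0.2282]
260 165 [ 0.5521 -0.0939  0.2227]
245 198 [ 0.5341 -0.0224  0.0879]
```

View pics/c7.png

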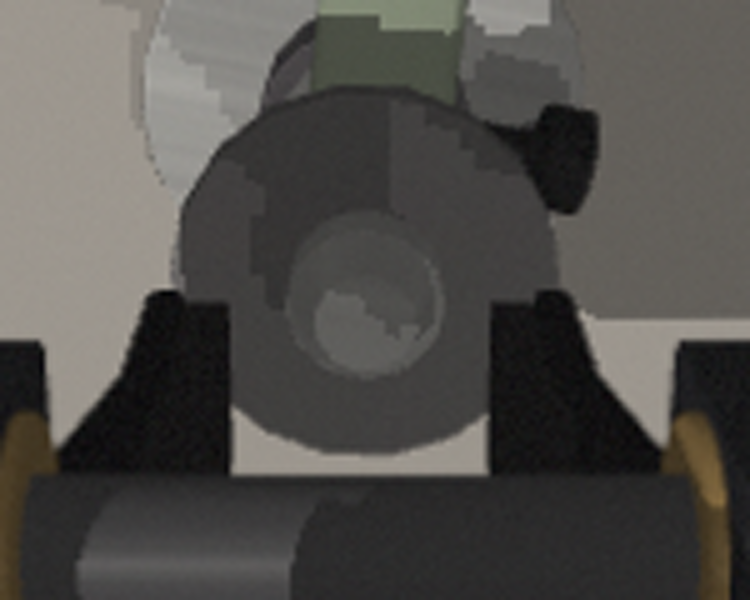

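Run:
```python
from h import *
# camera frame->tool axes: Rct from start
Rct=np.array([[0,1,0],[-.961,0,-.2764],[-.2764,0,.961]])
for fn in ['wrist0','w1','w2','w3']:
    s=load(fn);d=s['d']
    P,u,v=cloud(s); C=P@s['R'].T+s['t']; T=C@Rct+np.array([.0755,0,-.197])
    m=(abs(T[:,1])<.075)&(T[:,0]<.03)&(T[:,0]>-.03)&(C[:,2]<.19)&(s['p'][v,u].max(1)<60)
    for sg in (-1,1):
        q=T[m&(T[:,1]*sg>0)&(abs(T[:,1])<.06)]
        i=np.argsort(q[:,2])[-8:]; print(fn,sg,q[i].round(3).tolist()[-3:])
st=read_state();s=load('w3');R=Ro.from_quat(st['eef_rot']).as_matrix();print(R.T@(-s['R'].T@s['t']-st['ee_pos']))
print(st['joint_positions'])
```

```text
wrist0 -1 [[0.01, -0.052, -0.036], [0.011, -0.049, -0.035], [0.01, -0.05, -0.034]]
wrist0 1 [[0.01, 0.051, -0.035], [-0.006, 0.043, -0.035], [0.01, 0.05, -0.034]]
w1 -1 [[0.007, -0.044, -0.035], [0.01, -0.052, -0.035], [0.009, -0.044, -0.034]]
w1 1 [[0.003, 0.043, -0.035], [0.003, 0.043, -0.034], [0.01, 0.05, -0.034]]
w2 -1 [[0.009, -0.017, -0.035], [0.011, -0.023, -0.035], [0.01, -0.02, -0.034]]
w2 1 [[0.008, 0.015, -0.035], [0.009, 0.017, -0.035], [0.011, 0.021, -0.035]]
w3 -1 [[0.009, -0.017, -0.035], [0.011, -0.022, -0.035], [0.01, -0.021, -0.034]]
w3 1 [[0.011, 0.022, -0.035], [0.011, 0.023, -0.035], [0.011, 0.021, -0.035]]
[ 7.55687069e-02  1.91967262e-04 -1.97094951e-01]
[ 0.47658241  0.2722773  -0.63524295  1.78761251  0.17667318  1.13891333
 -1.78544016]
```

The finger ends show 34 mm short of the reported TCP in every wrist picture, and the side view agrees with the tips at z about 0.13. So I expect contact at a reported z of about 0.064. I'll go down by feel.

Request:
move_arm:
  series:
    - [0,0.0005,0.006,0]
    - [0,0.0005,0.012,0]
    - [0,0.0005,0.018,0]
    - [0,0.0005,0.022,0]
    - [0,0.0005,0.024,0]
    - [0,0.0005,0.025,0]

```text
time: 5.25
ee_pos: [0.5352, -0.0034, 0.0694]
eef_rot: [1.0, 0.0, -0.0, -0.0]
ft_force: [-0.5, -0.3, -1.0]
width: 0.0294
```

Request:
move_arm:
  series:
    - [0,0,0.001,0]
    - [0,0,0.002,0]
    - [0,0,0.003,0]

```text
time: 5.55
ee_pos: [0.5354, -0.0034, 0.0667]
eef_rot: [1.0, 0.0, 0.0, 0.0]
ft_force: [0.8, 0.3, -0.0]
width: 0.0293
```

Request:
move_arm:
  series:
    - [0,0,0.001,0]
    - [0,0,0.002,0]
    - [0,0,0.002,0]

```text
time: 5.85
ee_pos: [0.5352, -0.0034, 0.0645]
eef_rot: [1.0, 0.0, -0.0, 0.0]
ft_force: [0.3, 0.7, 0.2]
width: 0.0291
```

Request:
move_arm:
  series:
    - [0,0,0.001,0]
    - [0,0,0.001,0]

```text
time: 6.05
ee_pos: [0.5354, -0.0034, 0.0638]
eef_rot: [1.0, 0.0, 0.0, 0.0]
ft_force: [0.7, 0.4, 1.7]
width: 0.0291
```

Request:
move_arm:
  series:
    - [0,0,0.001,0]
    - [0,0,0.001,0]

```text
time: 6.25
ee_pos: [0.5354, -0.0034, 0.0631]
eef_rot: [1.0, 0.0, 0.0, 0.0]
ft_force: [-1.9, 0.8, 6.3]
width: 0.0294
```

Contact came at a reported z of about 0.0637, which confirms the 34 mm offset. I'll keep pressing in 1 mm steps.

Request:
move_arm:
  series:
    - [0,0,0.001,0]
    - [0,0,0.002,0]

```text
time: 6.45
ee_pos: [0.5355, -0.0034, 0.0614]
eef_rot: [1.0, 0.0, 0.0, 0.0]
ft_force: [-2.9, 0.1, 7.7]
width: 0.0295
```

Request:
move_arm:
  series:
    - [0,0,0.001,0]
    - [0,0,0.002,0]

```text
time: 6.65
ee_pos: [0.5355, -0.0034, 0.0594]
eef_rot: [1.0, 0.0, 0.0, 0.0]
ft_force: [-2.7, -0.2, 8.6]
width: 0.0291
```

Request:
move_arm:
  series:
    - [0,0,0.001,0]
    - [0,0,0.002,0]

```text
time: 6.85
ee_pos: [0.5355, -0.0034, 0.0574]
eef_rot: [1.0, 0.0, 0.0, 0.0]
ft_force: [-3.4, -0.2, 9.0]
width: 0.0293
```

Steady 8–9 N while sliding. About 3 mm remain.

Request:
move_arm:
  series:
    - [0,0,0.001,0]
    - [0,0,0.0015,0]

```text
time: 7.05
ee_pos: [0.5355, -0.0034, 0.0558]
eef_rot: [1.0, 0.0, 0.0, 0.0]
ft_force: [-3.4, 0.0, 9.6]
width: 0.0292
```

Request:
move_arm:
  series:
    - [0,0,0.0005,0]
    - [0,0,0.001,0]

```text
time: 7.25
ee_pos: [0.5355, -0.0034, 0.0549]
eef_rot: [1.0, 0.0, 0.0, 0.0]
ft_force: [-3.2, 0.1, 7.8]
width: 0.0292
```

Request:
move_arm:
  series:
    - [0,0,0.0005,0]
    - [0,0,0.0005,0]

```text
time: 7.45
ee_pos: [0.5356, -0.0034, 0.0546]
eef_rot: [1.0, 0.0, 0.0, 0.0]
ft_force: [-5.2, 0.1, 10.8]
width: 0.0292
```

Request:
move_arm:
  series:
    - [0,0,0.0005,0]
    - [0,0,0.0005,0]

```text
time: 7.65
ee_pos: [0.5356, -0.0034, 0.0545]
eef_rot: [1.0, 0.0, 0.0, 0.0]
ft_force: [-6.9, -1.1, 16.1]
width: 0.0295
```

The bush has hit a hard stop after 9.2 mm at 16 N, which matches the predicted seat. I'll lift off and check.

Request:
move_arm:
  series:
    - [0,0,-0.01,0]
    - [0,0,-0.03,0]
    - [0,0,-0.06,0]
    - [-0.02,0,-0.09,0]
    - [-0.04,0.0,-0.1,0]
    - [-0.04,0,-0.1,0]

```text
time: 8.25
ee_pos: [0.4949, -0.0034, 0.1552]
eef_rot: [1.0, 0.0, 0.001, 0.001]
ft_force: [0.1, 0.1, -1.1]
width: 0.029
```

Run:
```python
from h import *
st=read_state();print(st['time'],st['ee_pos'],st['width'],st['ft_force'])
snap('wrist','w4');snap('side','s4');crop('s4','c8',200,160,80,80,7);crop('w4','c9',190,130,110,110,6)
s=load('w4');P,u,v=cloud(s);rr=np.hypot(*(P[:,:2]-[.535,-.004]).T)
for a,b in [(0,.005),(.016,.023),(.06,.1)]:
    m=(rr>=a)&(rr<b)&(P[:,2]<.12)&((P[:,2]<.02) if a>.05 else P[:,2]>.07);print(a,np.percentile(P[m,2],[10,50,90]))
c=[.4413,-.2387]
print(to([.4413,-.2387,.05],np.radians(22.2)))
```

```text
8.25 [ 0.49488483 -0.00339463  0.15517803] 0.029006648831002367 [ 0.08146667  0.11818578 -1.08228665]
0 [0.1113024  0.11215849 0.11295968]
0.016 [0.08821226 0.08915488 0.09000046]
0.06 [-0.00084167  0.00011967  0.00108215]
(array([-0.0544,  0.2348,  0.1035]), np.float64(-0.3871), 'yaw0', np.float64(0.0004))
```

View pics/c8.png

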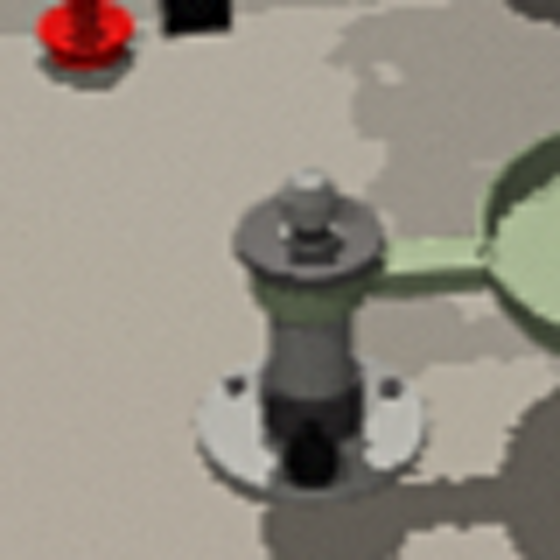

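View pics/c9.png

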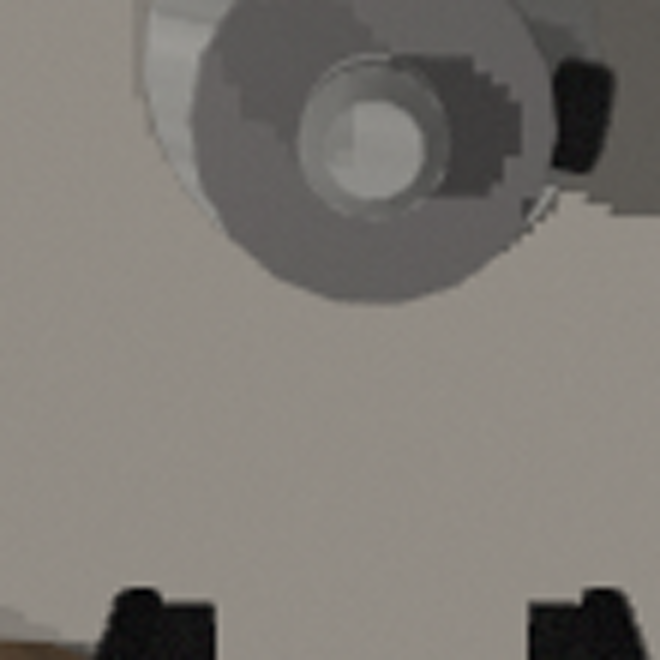

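Both views show the groove clear above the bush. The head top is at 0.1122 and the bush top at 0.0892, a difference of 23 mm, so the bush is fully seated. Next is the clip.

Request:
move_arm:
  series:
    - [-0.006,0.024,0,-0.04]
    - [-0.012,0.048,0,-0.08]
    - [-0.018,0.075,0.01,-0.13]
    - [-0.024,0.1,0.02,-0.18]
    - [-0.03,0.13,0.03,-0.23]
    - [-0.036,0.16,0.05,-0.28]
    - [-0.042,0.19,0.07,-0.33]
    - [-0.05,0.22,0.09,-0.37]
    - [-0.0545,0.235,0.1,-0.387]
    - [-0.0545,0.235,0.1,-0.387]
    - [-0.0545,0.235,0.1,-0.387]
  claw: -0.1

```text
time: 9.45
ee_pos: [0.4413, -0.2377, 0.0527]
eef_rot: [0.981, 0.193, -0.0, -0.001]
ft_force: [0.6, 1.0, 0.6]
width: 0.039
```

Run:
```python
from h import *
st=read_state();print(st['time'],st['ee_pos'],st['width'],st['ft_force'])
snap('wrist','w5')
print(to([.4413,-.2387,-.030],np.radians(22.2)))
s=load('w4')
for q,z in [((375,150),.1122)]: print(ptz(s,190+(q[0]+.5)/6-.5,130+(q[1]+.5)/6-.5,z))
```

```text
9.45 [ 0.44128777 -0.23771396  0.05266821] 0.03896008892705107 [0.56749307 0.98674556 0.64734295]
(array([-0.001 ,  0.0011,  0.0833]), np.float64(0.0011), 'yaw0', np.float64(0.3886))
[ 0.53510698 -0.00401167  0.1122    ]
```

View pics/w5.png

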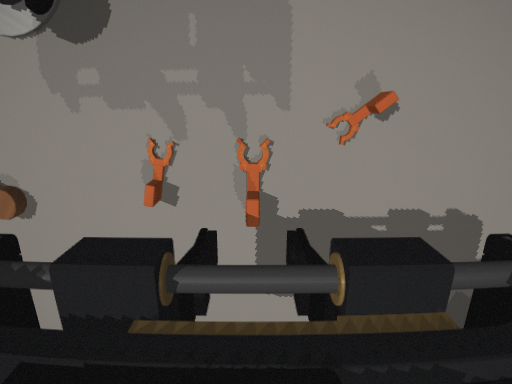

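Run:
```python
from h import *
crop('w5','c10',225,130,60,100,7)
```

```text
(no output)
```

View pics/c10.png

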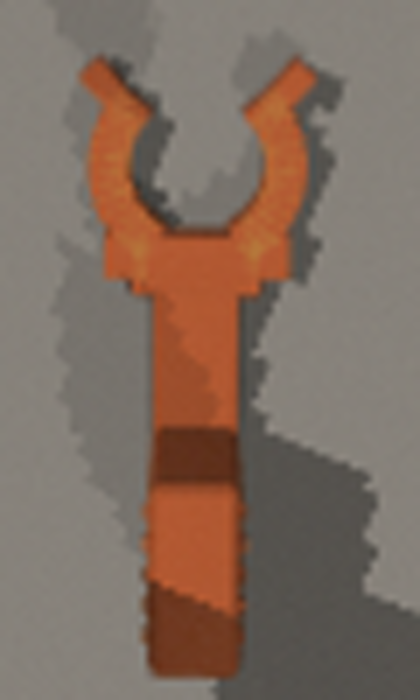

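Run:
```python
from h import *
s=load('w5');st=read_state();R=Ro.from_quat(st['eef_rot']).as_matrix()
f=lambda x,y,z: ptz(s,225+(x+.5)/7-.5,130+(y+.5)/7-.5,z)
a=f(196,485,.03);b=f(195.5,677,.03);c=f(198,168,.006);m=(a+b)/2
print(m,c,np.degrees(np.arctan2(*(c-m)[1::-1])),np.linalg.norm(c[:2]-m[:2]))
for q in (a,b,m,c): print((R.T@(q-st['ee_pos'])).round(4))
```

```text
[ 0.44139964 -0.23849797  0.03      ] [ 0.47901074 -0.22343207  0.006     ] 21.829593211877846 0.040516375471502296
[0.0099 0.0009 0.0233]
[-0.0116  0.0009  0.0232]
[-0.0008  0.0009  0.0233]
[0.0397 0.0012 0.0473]
```

Request:
move_arm:
  series:
    - [-0.0005,0.0005,0.02,0.003]
    - [-0.001,0.001,0.04,0.003]
    - [-0.001,0.001,0.06,0.003]
    - [-0.001,0.001,0.072,0.003]
    - [-0.001,0.001,0.078,0.003]
    - [-0.001,0.001,0.081,0.003]
    - [-0.001,0.001,0.082,0.003]
    - [-0.001,0.001,0.082,0.003]

```text
time: 10.3
ee_pos: [0.4409, -0.24, -0.0283]
eef_rot: [0.982, 0.191, 0.0, 0.0]
ft_force: [-0.0, -0.2, 0.1]
width: 0.039
```

Request:
move_arm:
  series:
    - [0,0,0,0]
    - [0,0,0,0]
    - [0,0,0,0]
    - [0,0,0,0]
    - [0,0,0,0]
  claw: -1
  newtons: 25

```text
time: 10.8
ee_pos: [0.4404, -0.2398, -0.0288]
eef_rot: [0.982, 0.191, 0.0, 0.0]
ft_force: [-0.2, 0.4, 1.1]
width: 0.0098
```

Run:
```python
from h import *
print(to([.440,-.004,.0914],0))
```

```text
(array([ 0.0881, -0.2187, -0.1202]), np.float64(0.3847), 'yaw0', np.float64(0.3847))
```

Request:
move_arm:
  series:
    - [0,0,-0.01,0]
    - [0,0,-0.035,0]
    - [0,0,-0.065,0]
    - [0.005,-0.012,-0.095,0.03]
    - [0.015,-0.035,-0.115,0.08]
    - [0.025,-0.06,-0.12,0.13]
    - [0.036,-0.09,-0.12,0.18]
    - [0.048,-0.12,-0.12,0.23]
    - [0.06,-0.15,-0.12,0.28]
    - [0.072,-0.18,-0.12,0.33]
    - [0.082,-0.205,-0.12,0.37]
    - [0.088,-0.2185,-0.12,0.385]
    - [0.088,-0.2185,-0.12,0.385]
    - [0.088,-0.2185,-0.12,0.385]

```text
time: 12.2
ee_pos: [0.44, -0.0047, 0.0915]
eef_rot: [1.0, 0.0, 0.0, 0.0]
ft_force: [-0.2, -0.3, -1.5]
width: 0.0099
```

Run:
```python
from h import *
st=read_state();print(st['time'],st['ee_pos'],st['width'],st['ft_force'])
snap('wrist','w6');crop('w6','c11',200,95,100,130,6);snap('side','s6');crop('s6','c12',170,140,110,90,7)
```

```text
12.2 [ 0.43998202 -0.00473603  0.09152748] 0.009870210005258567 [-0.18375889 -0.26308135 -1.53177226]
```

View pics/c11.png

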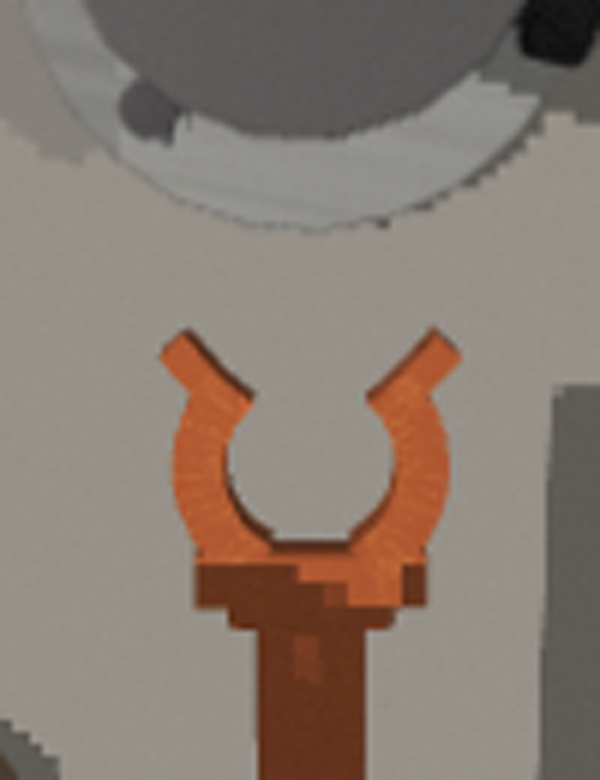

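View pics/c12.png

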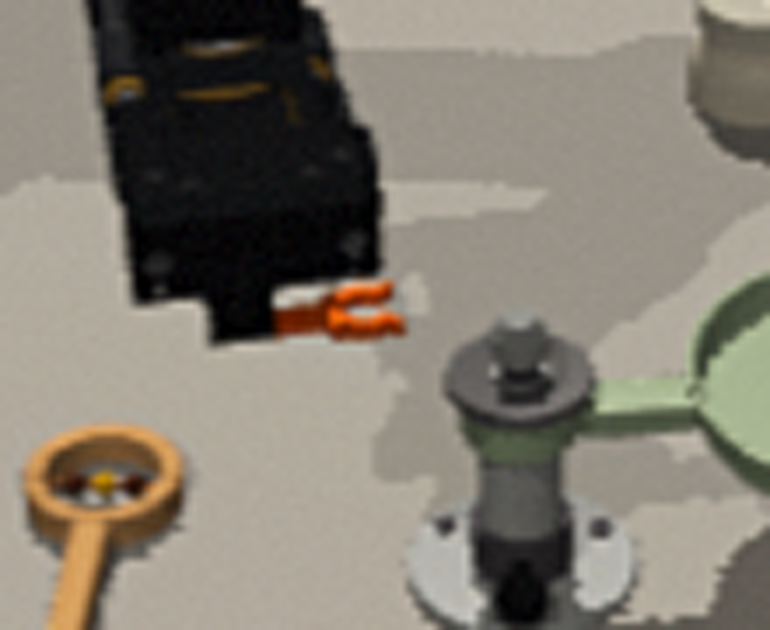

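Run:
```python
from h import *
s=load('w6');st=read_state();R=Ro.from_quat(st['eef_rot']).as_matrix()
g=lambda x,y,z: ptz(s,200+(x+.5)/6-.5,95+(y+.5)/6-.5,z)
P,u,v=cloud(s); m=(np.abs(P[:,0]-.481)<.02)&(abs(P[:,1]+.004)<.014)&(P[:,2]>.08);print('clip z',np.percentile(P[m,2],[10,50,90]))
for z in (.1263,):
    c=g(310.5,462,z);print(c,R.T@(c-st['ee_pos'])); print('w',g(172,462,z)[1]-g(449,462,z)[1]); 
    print('bore L/R',g(224,462,z),g(396,462,z))
    n=g(312,750,z); print('neck',n,np.degrees(np.arctan2(*(c-n)[1::-1])))
# bush ring fit from this image lower edge pixels at z=.0892
E=np.array([g(*q,.0892) for q in [(100,15),(150,75),(200,112),(250,131),(300,137),(350,132),(400,115),(450,82),(500,40)]])
q=np.linalg.lstsq(np.c_[2*E[:,:2],np.ones(len(E))],(E[:,:2]**2).sum(1),rcond=None)[0];print('bush ctr',q[:2],np.sqrt(q[2]+q[:2]@q[:2]))
```

```text
clip z [0.20229774 0.22423575 0.24097045]
[ 0.48256018 -0.00472684  0.1263    ] [ 0.04264589 -0.00069138 -0.03502302]
w 0.024381154711147053
bore L/R [0.4825596 0.0028846 0.1263   ] [ 0.4825657  -0.01225023  0.1263    ]
neck [ 0.45562919 -0.00487333  0.1263    ] 0.3116471046131537
bush ctr [ 0.53373551 -0.00424703] 0.024319740239564333
```

Run:
```python
from h import *
st=read_state();print(st['time'],st['ee_pos'],st['eef_rot'],st['joint_vel'].round(4))
```

```text
12.3 [ 0.4399138  -0.00537784  0.0912768 ] [ 9.99999779e-01 -6.35011977e-04  5.18010152e-06  1.96809210e-04] [ 0.004   0.0021  0.0006  0.     -0.0012 -0.0028 -0.0025]
```

Request:
move_arm:
  series:
    - [0.004,-0.001,0.008,0]
    - [0.008,-0.001,0.016,0]
    - [0.013,-0.001,0.022,0]
    - [0.019,-0.001,0.0265,0]
    - [0.025,-0.001,0.0275,0]
    - [0.028,-0.001,0.0275,0]
    - [0.028,-0.001,0.0275,0]
    - [0.028,-0.001,0.0275,0]
    - [0.028,-0.001,0.0275,0]

```text
time: 13.2
ee_pos: [0.4679, -0.0033, 0.0638]
eef_rot: [1.0, -0.0, 0.0, 0.0]
ft_force: [0.4, -0.8, -0.6]
width: 0.0099
```

Run:
```python
from h import *
st=read_state();print(st['time'],st['ee_pos'],st['ft_force'])
snap('wrist','w7');crop('w7','c13',200,70,100,130,6);snap('side','s7');crop('s7','c14',180,150,90,75,8)
st=read_state();print(st['time'],st['ee_pos'],st['ft_force'])
```

```text
13.2 [ 0.46789594 -0.00326895  0.06380126] [ 0.41711594 -0.80813884 -0.64613872]
13.3 [ 0.46791158 -0.00333249  0.06381389] [-0.11411568  0.00774049 -0.44599544]
```

View pics/c13.png

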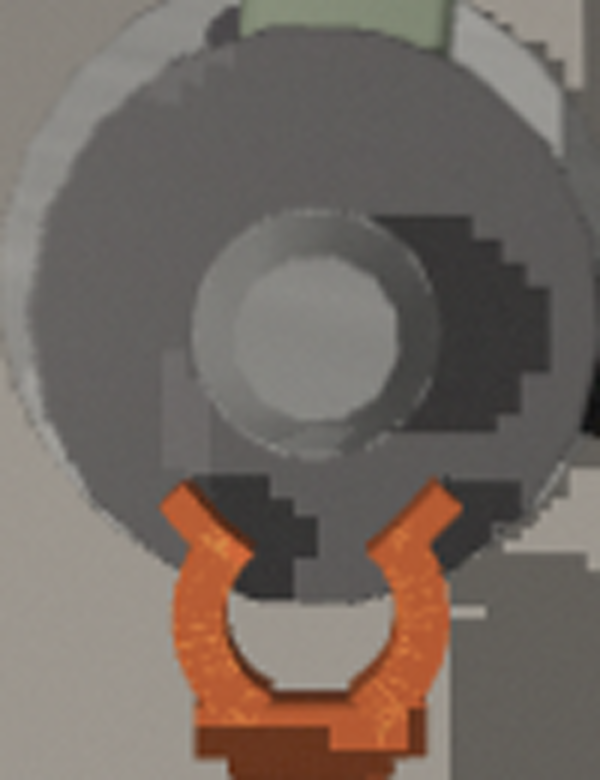

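View pics/c14.png

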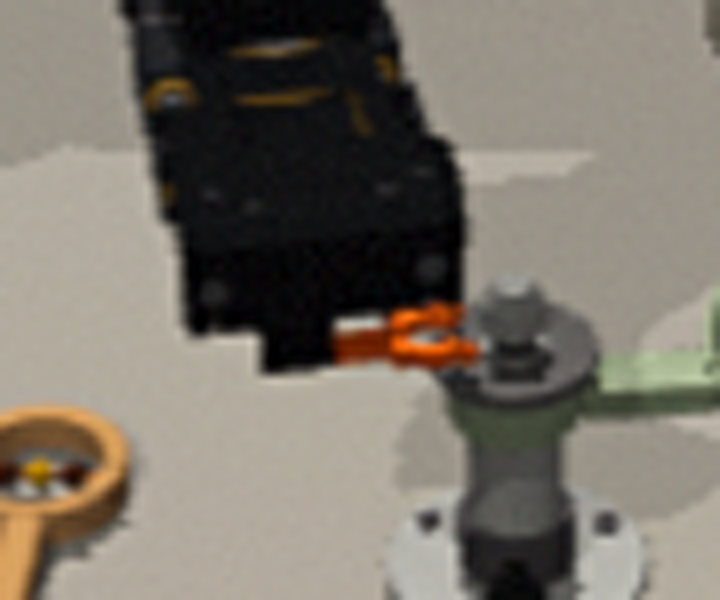

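Request:
move_arm:
  series:
    - [0,0.0005,0.001,0]
    - [0,0.0005,0.002,0]
    - [0,0.0005,0.0025,0]
    - [0,0.0005,0.0025,0]

```text
time: 13.7
ee_pos: [0.4678, -0.0038, 0.061]
eef_rot: [1.0, -0.0, -0.0, 0.0]
ft_force: [0.3, -0.2, -1.1]
width: 0.0098
```

Request:
move_arm:
  series:
    - [0,0,0.0005,0]
    - [0,0,0.0005,0]

```text
time: 13.9
ee_pos: [0.4679, -0.0037, 0.0606]
eef_rot: [1.0, -0.0, -0.0, 0.0]
ft_force: [-0.5, 0.0, -0.6]
width: 0.01
```

Request:
move_arm:
  series:
    - [0,0,0.0005,0]
    - [0,0,0.0005,0]

```text
time: 14.1
ee_pos: [0.4681, -0.0037, 0.0603]
eef_rot: [1.0, -0.0, 0.0, 0.0]
ft_force: [0.0, 0.6, 1.7]
width: 0.0099
```

Touch came at 0.0604, as predicted. I'll raise the clip 1.1 mm to the middle of the groove and advance until it is just short of the jaws meeting the core.

Request:
move_arm:
  series:
    - [0,0,-0.0011,0]
    - [0,0,-0.0011,0]
    - [0.004,0,-0.0011,0]
    - [0.008,0,-0.0011,0]
    - [0.011,0,-0.0011,0]
    - [0.013,0,-0.0011,0]
    - [0.013,0,-0.0011,0]
    - [0.013,0,-0.0011,0]

```text
time: 14.9
ee_pos: [0.4809, -0.0037, 0.0612]
eef_rot: [1.0, -0.0, -0.0, -0.0]
ft_force: [0.2, -0.4, 0.2]
width: 0.0102
```

Run:
```python
from h import *
snap('wrist','w8');crop('w8','c15',200,70,100,130,6);snap('side','s8');crop('s8','c16',200,165,70,55,10)
st=read_state();print(st['time'],st['ee_pos'],st['ft_force'])
```

```text
15.0 [ 0.48079333 -0.00375526  0.06119428] [ 0.07747142 -0.65153253 -1.2473018 ]
```

View pics/c15.png

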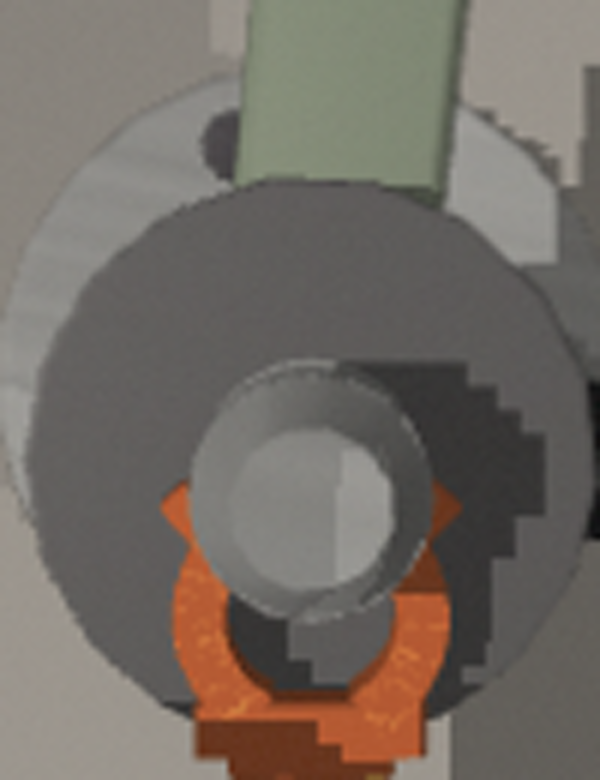

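View pics/c16.png

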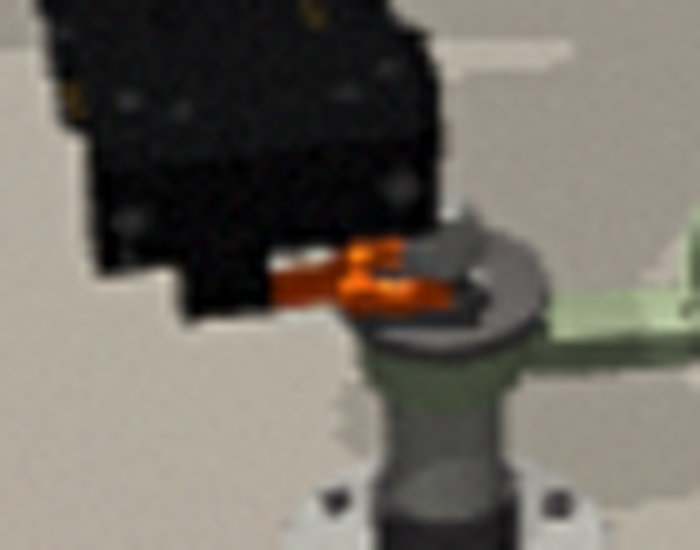

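Request:
move_arm:
  series:
    - [0.001,0,0,0]
    - [0.002,0,0,0]

```text
time: 15.2
ee_pos: [0.4828, -0.0038, 0.0612]
eef_rot: [1.0, -0.0, -0.0, 0.0]
ft_force: [-1.3, 1.5, -0.9]
width: 0.0101
```

Request:
move_arm:
  series:
    - [0.0005,0,0,0]
    - [0.001,0,0,0]

```text
time: 15.4
ee_pos: [0.4835, -0.0038, 0.061]
eef_rot: [1.0, -0.0, -0.001, 0.0]
ft_force: [-1.9, -0.3, -0.1]
width: 0.0098
```

Request:
move_arm:
  series:
    - [0.0005,0,0,0]
    - [0.001,0,0,0]

```text
time: 15.6
ee_pos: [0.4846, -0.0038, 0.0611]
eef_rot: [1.0, -0.0, -0.0, 0.0]
ft_force: [-2.9, -0.5, -0.8]
width: 0.0098
```

Request:
move_arm:
  series:
    - [0.0005,0,0,0]
    - [0.001,0,0,0]

```text
time: 15.8
ee_pos: [0.4858, -0.0038, 0.0611]
eef_rot: [1.0, -0.0, -0.0, 0.0]
ft_force: [-3.6, 0.5, -0.6]
width: 0.0099
```

Request:
move_arm:
  series:
    - [0.0005,0,0,0]
    - [0.001,0,0,0]

```text
time: 16.0
ee_pos: [0.4872, -0.0037, 0.0613]
eef_rot: [1.0, -0.0, 0.0, 0.0]
ft_force: [-2.0, -0.3, -0.9]
width: 0.01
```

Request:
move_arm:
  series:
    - [0.0005,0,0,0]
    - [0.001,0,0,0]

```text
time: 16.2
ee_pos: [0.4885, -0.0038, 0.0615]
eef_rot: [1.0, -0.0, 0.001, 0.0]
ft_force: [-0.3, 0.4, -0.4]
width: 0.0097
```

Request:
move_arm:
  series:
    - [0.001,0,0,0]
    - [0.002,0,0,0]
    - [0.003,0,0,0]

```text
time: 16.5
ee_pos: [0.4915, -0.0037, 0.0615]
eef_rot: [1.0, -0.0, 0.001, 0.0]
ft_force: [0.6, -0.1, -1.2]
width: 0.0099
```

Request:
move_arm:
  series:
    - [0.0005,0,0,0]
    - [0.001,0,0,0]

```text
time: 16.7
ee_pos: [0.4921, -0.0037, 0.0613]
eef_rot: [1.0, -0.0, 0.0, 0.0]
ft_force: [0.2, -0.3, -1.0]
width: 0.01
```

Run:
```python
from h import *
snap('wrist','w9');crop('w9','c17',200,100,100,130,6);snap('side','s9');crop('s9','c18',200,165,70,55,10)
st=read_state();print(st['time'],st['ee_pos'],st['ft_force'])
```

```text
16.8 [ 0.492103   -0.00374769  0.06127818] [ 1.30668211 -0.91379736  0.29808286]
```

View pics/c17.png

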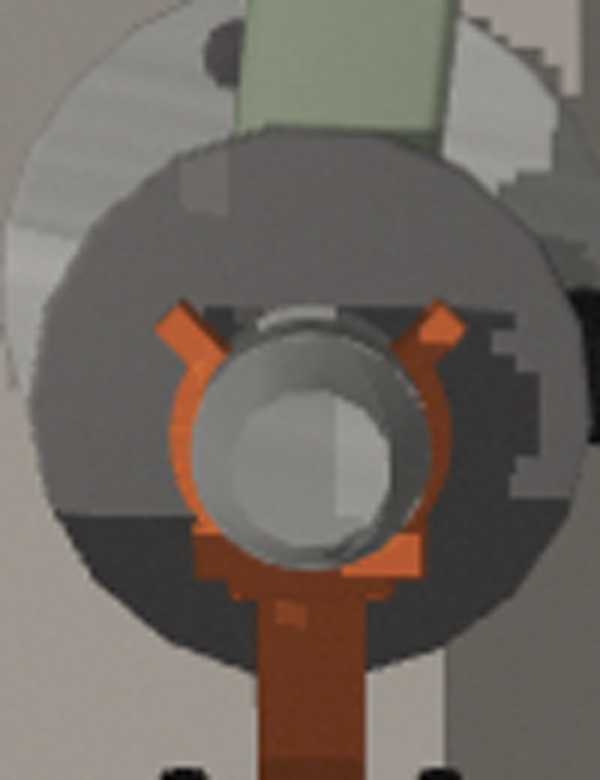

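View pics/c18.png

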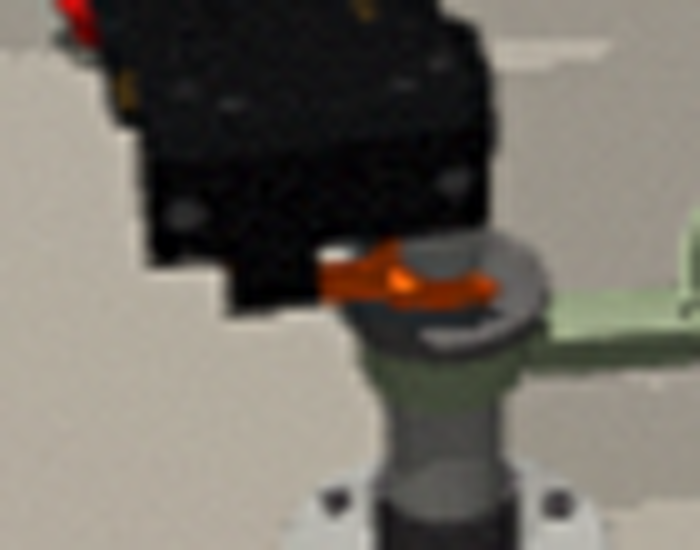

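Request:
move_arm:
  series:
    - [0.0005,0,0,0]
    - [0.001,0,0,0]
    - [0.001,0,0,0]

```text
time: 17.1
ee_pos: [0.4928, -0.0037, 0.0612]
eef_rot: [1.0, -0.0, -0.0, 0.0]
ft_force: [-0.4, 0.9, 0.5]
width: 0.0097
```

Request:
move_arm:
  series:
    - [0.0005,0,0,0]
    - [0.0005,0,0,0]

```text
time: 17.3
ee_pos: [0.4931, -0.0038, 0.0611]
eef_rot: [1.0, -0.0, -0.0, 0.0]
ft_force: [-1.6, -0.2, -0.4]
width: 0.0098
```

Request:
move_arm:
  series:
    - [0.0005,0,0,0]
    - [0.0005,0,0,0]

```text
time: 17.5
ee_pos: [0.4933, -0.0038, 0.061]
eef_rot: [1.0, -0.0, -0.001, 0.0]
ft_force: [-3.6, -0.8, -0.6]
width: 0.0098
```

Request:
move_arm:
  series:
    - [0.0005,0,0,0]
    - [0.0005,0,0,0]

```text
time: 17.7
ee_pos: [0.4933, -0.0038, 0.0608]
eef_rot: [1.0, -0.0, -0.001, 0.0]
ft_force: [-6.0, 0.6, 0.3]
width: 0.0097
```

Request:
move_arm:
  series:
    - [0.0005,0,0,0]
    - [0.0005,0,0,0]

```text
time: 17.9
ee_pos: [0.4934, -0.0038, 0.0606]
eef_rot: [1.0, -0.0, -0.002, 0.0]
ft_force: [-6.9, 0.7, 0.5]
width: 0.0098
```

Request:
move_arm:
  series:
    - [0.0005,0,0,0]
    - [0.0005,0,0,0]

```text
time: 18.1
ee_pos: [0.4934, -0.0038, 0.0605]
eef_rot: [1.0, -0.0, -0.002, 0.0]
ft_force: [-9.9, 0.4, 2.1]
width: 0.0096
```

The clip is at the hard stop: x stays at 0.4934 while the force climbs to 10 N. I'll relax the push, open and lift away.

Request:
move_arm:
  series:
    - [-0.001,0,0,0]
    - [-0.002,0,0,0]
    - [-0.002,0,0,0]

```text
time: 18.4
ee_pos: [0.4933, -0.0038, 0.0612]
eef_rot: [1.0, -0.0, -0.0, 0.0]
ft_force: [-3.1, 0.4, -0.8]
width: 0.0099
```

Request:
move_arm:
  series:
    - [0,0,0,0]
    - [0,0,0,0]
    - [0,0,0,0]
    - [0,0,0,0]
    - [0,0,0,0]
  claw: 0

```text
time: 18.9
ee_pos: [0.4937, -0.0037, 0.0614]
eef_rot: [1.0, -0.0, 0.0, 0.0]
ft_force: [0.3, -0.5, 0.5]
width: 0.0395
```

Request:
move_arm:
  series:
    - [0,0,-0.01,0]
    - [0,0,-0.03,0]
    - [0,0,-0.06,0]
    - [-0.02,0,-0.09,0]
    - [-0.04,0,-0.1,0]
    - [-0.04,0,-0.1,0]
    - [-0.04,0,-0.1,0]

```text
time: 19.6
ee_pos: [0.4538, -0.004, 0.1618]
eef_rot: [1.0, -0.0, 0.001, 0.001]
ft_force: [0.2, -0.5, 0.3]
width: 0.0436
```

Run:
```python
from h import *
st=read_state();print(st['time'],st['ee_pos'],st['ft_force'],st['width'])
snap('wrist','w10');crop('w10','c19',190,110,110,140,5);snap('side','s10');crop('s10','c20',200,160,80,65,10);snap('top','t10')
```

```text
19.6 [ 0.45377749 -0.00400115  0.16183667] [ 0.22610536 -0.50078821  0.28084167] 0.04357708292774346
```

View pics/c19.png

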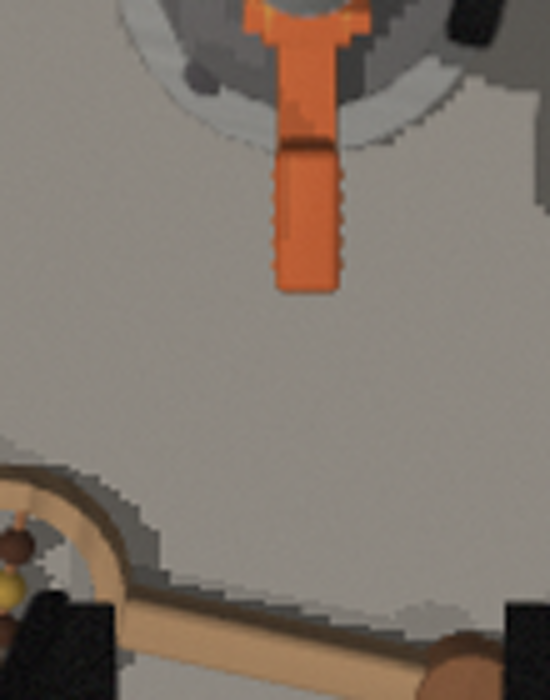

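View pics/c20.png

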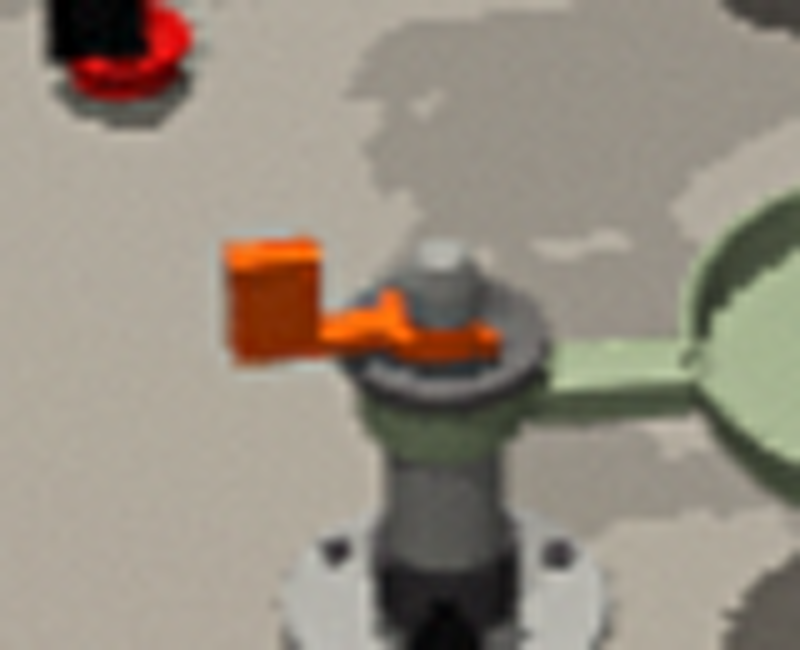

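View pics/s10.png

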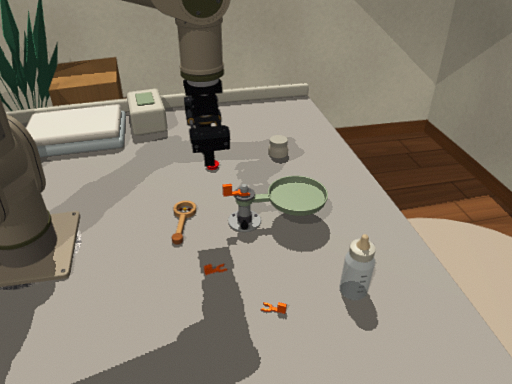

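Run:
```python
from h import *
s=load('w10');P,u,v=cloud(s);p=s['p'].astype(int)[v,u]
o=(p[:,0]-p[:,2]>60)&(P[:,2]>.08)&(P[:,2]<.14)
t=P[o&(P[:,2]>.115)];print('tab top z',np.percentile(t[:,2],[10,50,90]),'x',np.percentile(t[:,0],[1,50,99]),'y',t[:,1].mean())
f=lambda x,y,z: ptz(s,190+(x+.5)/5-.5,110+(y+.5)/5-.5,z)
print(f(307,152,.12),f(307,292,.12))
n=P[o&(P[:,2]<.1)&(P[:,0]>.505)];print('flat z',np.percentile(n[:,2],[10,50,90]))
# flatness: tab top z vs x
print('slope',np.polyfit(t[:,0],t[:,2],1)[0],np.polyfit(t[:,1],t[:,2],1)[0])
g=P[(~o)&(P[:,2]>.08)&(P[:,2]<.1)&(np.hypot(P[:,0]-.5352,P[:,1]+.004)<.025)];print('bush',np.median(g[:,2]),len(g))
```

```text
tab top z [0.11828141 0.11917619 0.12010298] x [0.48427329 0.49500052 0.50513024] y -0.003751518017159129
[ 0.50521892 -0.00379468  0.12      ] [ 0.48367634 -0.00377161  0.12      ]
flat z [0.09429965 0.09521585 0.0962437 ]
slope -0.006821910407380898 -0.0027314373107992247
bush 0.0892120115206786 1937
```

The tab's middle is at x = 0.4945, which puts the bore at 0.5355 against the axis at 0.5352. The clip's flat top is at 0.0952 over the bush at 0.0892, and it lies level. Handing in.

Run:
```python
from h import *
print(r.close_job())
```

```text
the job is handed in; nothing more can be done
None
```

The tray is locked: the bush sits fully home on the shoulder and the largest orange clip is in the groove, flat and released. I handed the job in at about 20 s of the 48 s allowed.

- **Bush:** it slid down 9.2 mm at 8–10 N until it stopped hard, and the highest vertical reading was 16 N. Head top minus bush top measured 23.0 mm, which is the fully seated value, and the groove showed clear.
- **Clip:** I touched it lightly on the bush to find the height, raised it 1.1 mm and pushed it in. At the stop it moved no further and the push reached about 10 N.
- **Last checks:** the clip's bore is within about 0.3 mm of the post's axis. It lies level, its underside on the bush top, and the bush is still seated. The gripper is open and clear. The last side picture shows nothing else disturbed; I did not measure the bystanders' positions.

Two things did not match the description:

- **Finger length:** the fingers end about 34 mm short of the reported TCP, in the pictures and by touch. I allowed for this in every move.
- **Snap force:** I saw only about 4 N as the jaws passed the core, not 11 N. I read the force only at the end of each 0.2 s step, so the peak may have fallen between readings. The final position and hard stop show the clip is home.

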